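# Open the combination lock of the dye box

### The job

Open the grey chemical box's lock: turn the dial clockwise by its crank knob until it comes up firm against its stop, then anticlockwise, passing six o'clock once and stopping at six the second time it comes round, then clockwise to twelve; then slide the bolt by its post towards the dial, fully home, and let go. Feel for the stop and never force the dial, or the crank slips round on its clutch; leave the bottle, jar and dish alone.

Things in the scene. Friction and masses are not known exactly. Their poses are not given: they have to be found in the camera images.
- lockbox: Painted steel box fixed to the bench, 180 x 300 x 90 mm (its x, y, z); origin at the centre of its underside, x away from the robot, y to its left, z up. On its flat top (z = 90 mm): a round dial on the left, a sliding bolt on the right.
- dial_axis (a point): Point on the dial's vertical turning axis, at the height of the dial's upper face (117.5 mm above the bench), at x 0, y +65 mm in the box's frame. The dial is a 98 mm aluminium disc; on it lies a dark crank arm, 4 mm thick and 11 mm wide, with a 22 mm hub 6 mm high at the axis and the knob at its outer end.
- twelve_mark (a point): Top of the raised white bar (22 x 9 mm, 6 mm high) on the box's top beyond the dial, 64 mm from the dial's axis in the box's +x direction: twelve o'clock. Smaller white ticks mark the other hours; three o'clock is where the bolt enters.
- dial: The aluminium dial disc; origin on its axis. Three wheels inside: steady turning takes up to 4 N at the knob, with a passing bump (some 5 to 10 N when turned briskly) as each wheel is picked up. The clockwise stop is rigid and unmarked, differs from box to box and lies anywhere between seven and eleven o'clock, 0.3 to 0.95 of a turn from the start.
- clutch (a joint): Slip of the crank arm on the dial, rad, 0 at the start. The clutch holds the arm to the dial like a rigid part up to about 12 N of push at the knob, then slips and stays slipped. Slipped by more than 0.06 rad (2 mm at the knob), the dial has been forced and the combination is lost.
- knob: The crank's knob: upright black cylinder, 18 mm across, from 5.5 to 39.5 mm above the dial's face (origin on its axis, 4 mm above the face), 36 mm from the dial's axis. It spins freely on its own pin: hold it and carry it round the circle without turning the wrist.
- knob_mid (a point): On the knob's axis, 22.5 mm above the dial's face. The knob is the clock hand: at twelve when on the same side as the twelve mark, at six when oppopoint, on the robot's side. Numbers must be right to about 5 degrees. Going past the second six cannot be mended by going back: begin again with the clockwise turn to the stop.
- bolt: Steel bar lying along the box's y, 15 mm wide, top 15 mm above the box's top, locked at the start. It slides 18 mm in the box's +y direction, towards the dial, to a rigid end; rubbing takes about 2 N. While the wheels are not all set it is blocked after about 3 mm. Its origin lies at the box's origin when locked.
- bolt_post (a point): On the axis of the bolt's upright post, a round dark pin 16 mm across, its top 55 mm above the box's top; this point is 38 mm above the box's top. Seen along the box's y it stands at -75 mm locked, -57 mm fully home.
- dye_bottle: Bystander: amber bottle on the bench, 52 mm across, 120 mm high; origin at the centre of its underside.
- ink_jar: Bystander: jar on the bench, 48 mm across, 60 mm high; origin at the centre of its underside.
- mixing_dish: Bystander: white bowl on the bench, 90 mm across, 30 mm high; origin at the centre of its underside.

How it is judged:
At the end, for the whole second after the job is handed in: The bolt is at least 15.5 mm of its 18 mm home with the knob at twelve o'clock (within about 13 degrees), and everything is released (y of bolt_post in the frame of lockbox above -0.0595 m and horizontal distance between knob_mid and twelve_mark below 0.0305 m); the robot touches nothing.
It fails at once if the dial is forced so that the crank slips on its clutch by more than 0.06 rad (value of joint clutch above 0.06 rad or value of joint clutch below -0.06 rad).
It fails at once if the bystanders are pushed (distance of any of dye_bottle, ink_jar, mixing_dish from where it was at the start of the episode above 0.02 m).
It also fails if it takes over 72 s, if anything falls off the work surface, if the arm or the gripper's body presses on something with over 40 N, if the wrist force passes 120 N, or if a joint passes its speed limit or range.

### The arm

A 6-joint arm with a two-finger parallel gripper is mounted at the origin on the work surface. World frame = base frame: x ahead of the robot, y to its left, z up, the work surface at z = 0. Lengths are in m, angles in rad, forces in N, time in s.
With the tool pointing down it reaches from about 0.35 to 0.85 m from the base axis. Payload 8.1 kg.
Tool frame: the origin (TCP) lies at the very end of the fingers, on their centre line; the grasp point (between the pads) lies 19 mm behind it; z points along the fingers, y is the line along which they close (so a half turn about z gives the same grasp; the last joint's range is limited). The gripper opens to 93 mm and grips with 3 to 60 N. Pads are 15 mm wide; open, the fingers measure 128 mm over their backs; the gripper's body (75 mm by 188 mm) begins 65 mm behind the grasp point.
Start: joints at [-1.296, 0.13, 1.488, -0, 1.523, -0.085], TCP at [0.211, -0.562, 0.193] pointing down, gripper open.
Joint ranges: [-2.96, 2.96], [-0.89, 2.26], [0.02, 2.5], [-1.34, 4.48], [0, 2.73], [-2.66, 2.66]. Speed limits (rad/s): [2.39, 2.39, 2.79, 3.14, 3.14, 3.14].

### API

Orientations are given as a rotation vector (axis times angle).
In Python, from plant import monitor, eyes, ticket gives the robot as it stands.
- The arm moves only by the tool arm_command, never from a script. Its argument "deltas" is a list that holds one entry, the list of rows, each a list of 6 numbers: the shift along the world's x, y, z in cm, then the turn, a rotation vector about the world's x, y, z in degrees. In form: [[[tx, ty, tz, rx, ry, rz], ...]]. A call has 1 to 12 rows; each row shifts and turns the commanded pose from where the row before left it; what a row does not reach is not made up. A row lasts 1/12 s, in which the tool goes at most 41.7 mm and 7.16 degrees, less where a joint would pass 70% of its speed; a pose out of reach is approached as far as the arm can. A call is refused whole if a number of a shift passes 4.17 or a number of a turn 7.16, either way. A call with a gripper value outside its range is refused whole. "gripper" is the opening, from -1 (shut) to 1 (fully open), set as the call begins (left out, the last holds). The fingers move at their own pace and stop on an object; "squeeze" is the grip in N (left out, the last holds). Time passes only in rows, so rows that do not move let the fingers close. It gives the time, the measured TCP pose, the force, the opening and the grip force at its end, in the units of the state.
- monitor.read_state(): the state, without advancing time (a new reading comes with each control period).
- eyes.read_camera(name): name is "scene" or "top"; returns the picture (400x640x3 uint8, blue, green, red); there is no depth.
- eyes.camera_model(name): a dict with "fx", "fy", "cx", "cy" (pixels), "k1" (the pictures are not rectified: a ray, as slopes to the right and down, at radius r is drawn at 1 + k1 r^2 times it, then the intrinsics apply), "rvec" (rotation vector, rad) and "tvec" (3), from world to camera coordinates, as OpenCV has them. Camera axes: x right, y down, z forward; pixel columns grow to the right and rows downward; lengths in m; the calibration is good to about 2 mm. A picture is of the moment at which its call begins. camera_model takes no time and is no camera call.
- ticket.close_job(): hands the job in; it is judged then, once.
The state is a dict: "t": time; "q": joint angles; "dq": joint speeds; "joint_torque": joint torques, N m; "tool_pos": TCP position; "orientation": TCP orientation; "force": force on the tool from outside, world axes, zero at the start; "wrist_torque": the same for the moment, N m; "opening": finger opening in m; "gripper_force": force on a finger pad.
Only numpy, scipy, OpenCV 4.12 (cv2) and the standard library are available. Lean on these libraries where they do the work, as an engineer would, in place of code of your own. Each camera call takes 0.05 s, during which the arm holds its last target. There are 200 camera calls.

## Working session

There is one attempt and no reset: what is moved stays moved. The work goes in short steps, Python scripts to look and compute and a tool call to move; the robot and the scene stay as the last step left them, time stands still between calls to the robot, and variables do not carry over. Pictures are saved under pics/ and viewed, at most 12 in all, crops included, and the job is handed in when it is done.

Besides the shell and the picture viewer there is one more tool, called after ">>>" as name([rows], argument=value, ...), one row to a line, values as JSON. arm_command: Moves the arm, as the interface text tells. Its arguments: {"type":"object","properties":{"deltas":{"type":"array"},"gripper":{"type":"number"},"squeeze":{"type":"number"}},"required":["deltas"]}

```bash
mkdir -p pics; ls; cat > h.py <<'E'
import numpy as np, cv2
from plant import monitor, eyes, ticket
def ray(cam,u,v):
    m=eyes.camera_model(cam); x=(u-m['cx'])/m['fx']; y=(v-m['cy'])/m['fy']
    a,b=x,y
    for _ in range(20):
        s=1+m['k1']*(a*a+b*b); a,b=x/s,y/s
    R=cv2.Rodrigues(np.array(m['rvec'],float))[0]; t=np.array(m['tvec'],float).ravel()
    return -R.T@t, R.T@np.array([a,b,1.])
def at_z(cam,u,v,z):
    c,d=ray(cam,u,v); return c+d*(z-c[2])/d[2]
def proj(cam,P):
    m=eyes.camera_model(cam); R=cv2.Rodrigues(np.array(m['rvec'],float))[0]
    p=R@np.array(P,float)+np.array(m['tvec'],float).ravel(); a,b=p[:2]/p[2]; s=1+m['k1']*(a*a+b*b)
    return np.array([m['fx']*a*s+m['cx'],m['fy']*b*s+m['cy']])
E
python3 - <<'E'
from h import *
for c in('scene','top'):
    im=eyes.read_camera(c); cv2.imwrite(f'pics/{c}0.png',im); print(c,eyes.camera_model(c), ray(c,320,200))
print(monitor.read_state())
E
```

```text
pics
scene {'fx': 401.084940649562, 'fy': 401.084940649562, 'cx': 322.49126116645056, 'cy': 200.68332378280687, 'k1': -0.10146065366929201, 'rvec': array([ 1.05449675,  2.33793763, -1.08827322]), 'tvec': array([ 0.36752485, -0.20114147,  1.33800356])} (array([1.11302444, 0.48317913, 0.70249587]), array([-0.57523697, -0.50871858, -0.64058513]))
top {'fx': 392.49033392603627, 'fy': 392.49033392603627, 'cx': 334.3299642153388, 'cy': 201.2516725795123, 'k1': -0.01952908334884206, 'rvec': array([ 2.17128775, -2.22022886,  0.04947591]), 'tvec': array([0.01684874, 0.54245925, 0.88476048])} (array([0.49978301, 0.00277229, 0.9097012 ]), array([ 0.05180087,  0.03863966, -0.99858244]))
{'t': 0.1, 'q': array([-1.29640922e+00,  1.31108727e-01,  1.48914927e+00, -5.87052792e-06,
        1.52300784e+00, -8.54065523e-02]), 'dq': array([ 7.73788108e-04,  3.22871255e-04, -2.49020005e-03, -2.96823164e-05,
       -1.87692537e-04,  5.68312164e-04]), 'joint_torque': array([ 2.49483965e-04, -5.61342072e+01, -4.93096018e+01,  7.70708872e-02,
        2.92391010e-02, -4.20121000e-05]), 'tool_pos': array([ 0.21111336, -0.56104205,  0.19209019]), 'orientation': array([-3.08925575e+00, -5.61821594e-01,  2.57005896e-04]), 'force': array([-0.05009224,  0.62311186, -0.56730375]), 'wrist_torque': array([-0.03628312, -0.00090112,  0.00951353]), 'gripper_force': 0.0, 'opening': 0.0929687207767834}
```

View pics/scene0.png

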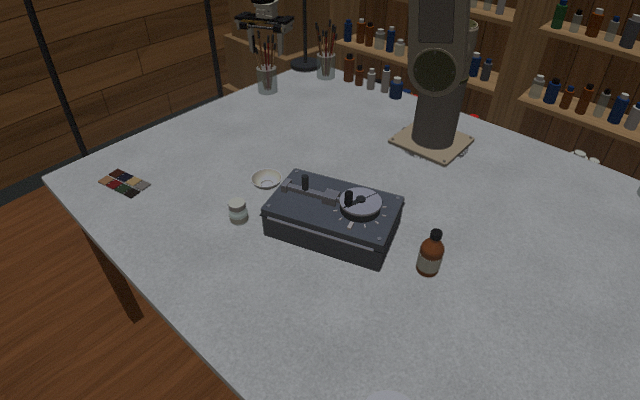

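View pics/top0.png

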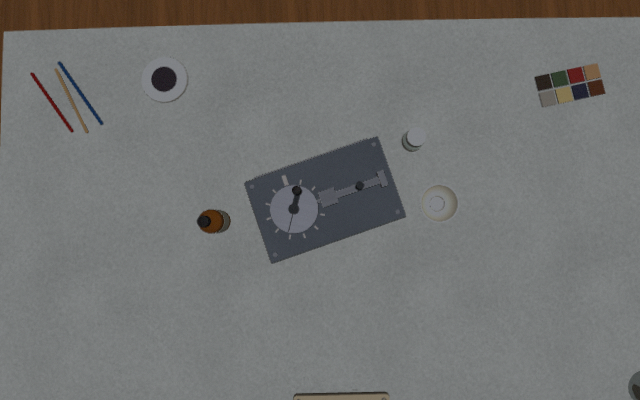

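```bash
python3 - <<'E'
import cv2
im=cv2.imread('pics/top0.png')[120:270,230:430]; cv2.imwrite('pics/topc.png',cv2.resize(im,None,fx=4,fy=4,interpolation=cv2.INTER_CUBIC))
im=cv2.imread('pics/scene0.png')[160:270,250:410]; cv2.imwrite('pics/scenec.png',cv2.convertScaleAbs(cv2.resize(im,None,fx=5,fy=5,interpolation=cv2.INTER_CUBIC),alpha=1.5))
E
```

```text
(no output)
```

View pics/topc.png

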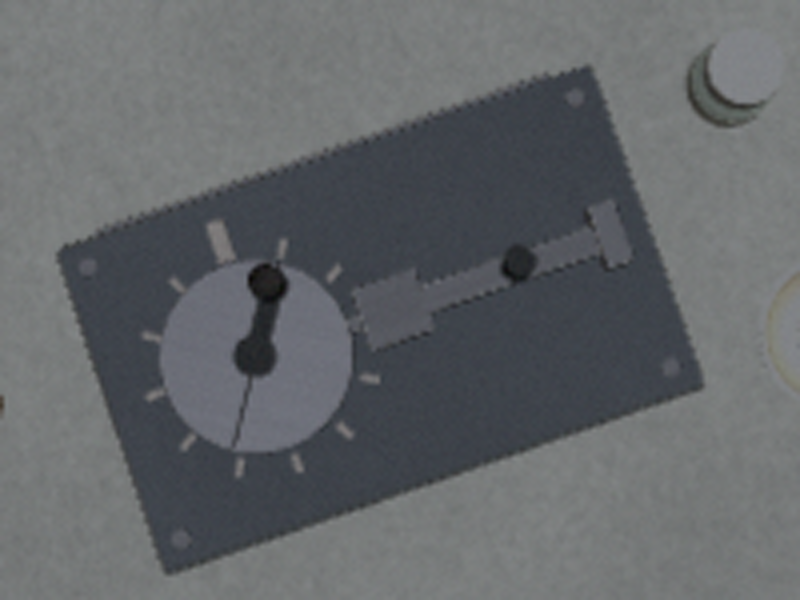

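View pics/scenec.png

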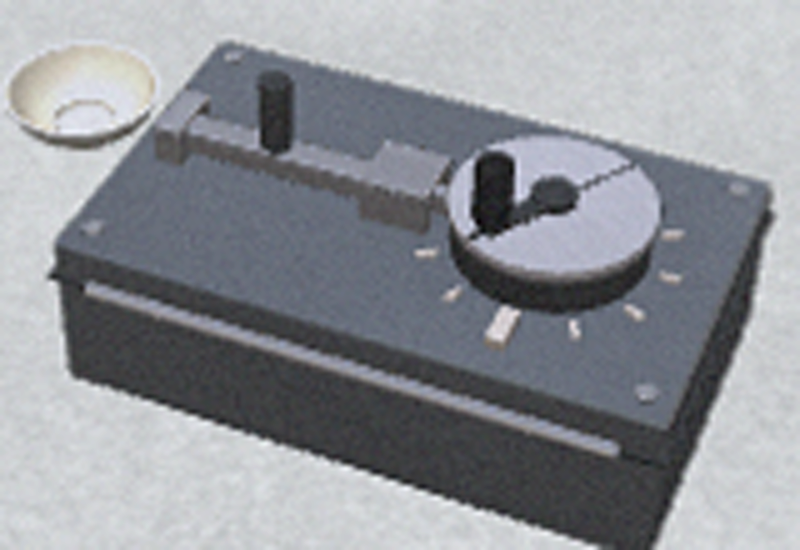

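The top view shows the box yawed about 17°, the dial hub at about (294,209), the knob top at (297,190) near one o'clock, and the post top at (360,185). I'll fit the box pose using points from both cameras.

```bash
cat > fit.py <<'E'
from h import *
from scipy.optimize import least_squares
T=lambda x,y:((x+.5)/4+230-.5,(y+.5)/4+120-.5)
S=lambda x,y:((x+.5)/5+250-.5,(y+.5)/5+160-.5)
obs=[('top',T(60,248),(.09,.15,.09)),('top',T(590,67),(.09,-.15,.09)),('top',T(703,383),(-.09,-.15,.09)),('top',T(168,572),(-.09,.15,.09)),
('top',T(255,356),(0,.065,.1235)),('top',T(519,261),(0,-.075,.145)),('top',T(220,241),(.064,.065,.096)),
('scene',S(670,428),(.09,.15,.09)),('scene',S(57,243),(.09,-.15,.09)),('scene',S(222,42),(-.09,-.15,.09)),('scene',S(770,187),(-.09,.15,.09)),
('scene',S(553,188),(0,.065,.1235)),('scene',S(276,78),(0,-.075,.145)),('scene',S(503,325),(.064,.065,.096))]
def W(p,P): c,s=np.cos(p[2]),np.sin(p[2]); return np.array([p[0]+c*P[0]-s*P[1],p[1]+s*P[0]+c*P[1],P[2]])
def fit(ob):
    f=lambda p:np.concatenate([proj(c,W(p,P))-uv for c,uv,P in ob]); return least_squares(f,[.5,0,.3],loss='soft_l1')
if __name__=='__main__':
    for ob in(obs,obs[:7],obs[7:]):
        r=fit(ob); print(r.x,np.degrees(r.x[2]),'axis',W(r.x,(0,.065,.1175)),'post',W(r.x,(0,-.075,.128)));print(r.fun.reshape(-1,2).round(1).tolist())
    k=at_z('top',*T(267,280),.157);k2=at_z('scene',*S(494,158),.157);print('knob',k,k2)
    r=fit(obs).x; a=W(r,(0,.065,0))
    for q in(k,k2):
        d=q-a; print(np.hypot(*d[:2]),np.degrees(np.arctan2(d[1],d[0])-r[2]))
E
python3 fit.py
```

```text
[0.54523818 0.02520042 0.31391376] 17.98593360522532 axis [0.52516726 0.08702402 0.1175    ] post [ 0.56839695 -0.04613451  0.128     ]
[[-1.8, 0.0], [0.4, -1.5], [1.1, 0.1], [-1.1, 0.5], [-0.1, -0.4], [0.5, -0.6], [0.1, -0.2], [0.1, -0.2], [-1.2, -0.6], [0.2, -1.2], [1.4, -1.3], [0.6, 0.4], [0.0, 0.1], [0.2, -0.4]]
[0.54471532 0.02525715 0.31289383] 17.927495758498992 axis [0.52470746 0.0871012  0.1175    ] post [ 0.56780132 -0.04610136  0.128     ]
[[-1.8, 0.2], [0.5, -1.2], [1.0, 0.4], [-1.2, 0.7], [-0.1, -0.1], [0.5, -0.3], [0.1, -0.0]]
[0.54644434 0.02554722 0.3150793 ] 18.052714058708098 axis [0.52630136 0.08734739 0.1175    ] post [ 0.56968623 -0.04576067  0.128     ]
[[0.0, 0.2], [-1.4, -0.2], [-0.1, -0.9], [1.2, -1.1], [0.4, 0.7], [-0.2, 0.4], [0.0, -0.1]]
knob [0.55982627 0.07693463 0.157     ] [0.55951597 0.07637469 0.157     ]
0.036097691278017596 -34.216442780324485
0.03596168043757898 -35.211246114016426
```

>>> arm_command([
  [[1.94,3.55,0,0,0,3.87],[1.94,3.55,0,0,0,3.87],[1.94,3.55,0,0,0,3.87],[1.94,3.55,0,0,0,3.87],[1.94,3.55,0,0,0,3.87],[1.94,3.55,0,0,0,3.87],[1.94,3.55,0,0,0,3.87],[1.94,3.55,0,0,0,3.87],[1.94,3.55,0,0,0,3.87],[1.94,3.55,0,0,0,3.87],[1.94,3.55,0,0,0,3.87],[1.94,3.55,0,0,0,3.87]],
], gripper=-0.1, squeeze=5)

```text
t: 1.1
tool_pos: [0.4444, -0.1336, 0.1929]
orientation: [-2.616, -1.739, 0.0]
force: [0.8, -1.3, -0.7]
opening: 0.0414
gripper_force: 0.0
```

>>> arm_command([
  [[1.94,3.55,0,0,0,3.87],[1.94,3.55,0,0,0,3.87],[1.94,3.55,0,0,0,3.87],[1.94,3.55,0,0,0,3.87],[1.94,3.55,0,0,0,3.87],[1.94,3.55,0,0,0,3.87],[0,0,0,0,0,0],[0,0,0,0,0,0],[0,0,0,0,0,0]],
])

```text
t: 1.85
tool_pos: [0.5599, 0.0773, 0.1923]
orientation: [-2.216, -2.226, 0.002]
force: [-0.5, 0.3, -0.1]
opening: 0.0419
gripper_force: 0.0
```

>>> arm_command([
  [[0,0,-1.5,0,0,0],[0,0,-1.5,0,0,0],[0,0,-1.5,0,0,0],[0,0,-1.3,0,0,0],[0,0,-0.5,0,0,0],[0,0,0,0,0,0],[0,0,0,0,0,0]],
])

```text
t: 2.43
tool_pos: [0.5604, 0.0768, 0.1304]
orientation: [2.217, 2.226, -0.0]
force: [0.6, 0.4, 0.2]
opening: 0.0417
gripper_force: 0.0
```

>>> arm_command([
  [[0,0,0,0,0,0],[0,0,0,0,0,0],[0,0,0,0,0,0],[0,0,0,0,0,0],[0,0,0,0,0,0],[0,0,0,0,0,0]],
], gripper=-1, squeeze=5)

```text
t: 2.93
tool_pos: [0.5605, 0.0775, 0.1307]
orientation: [2.216, 2.227, 0.0]
force: [-3.5, -0.4, 4.4]
opening: 0.0065
gripper_force: 2.3
```

```bash
python3 - <<'E'
from h import *
s=monitor.read_state(); print({k:np.round(s[k],4) for k in('t','tool_pos','force','opening','gripper_force')})
# circle offsets (cm) about axis for clock angle theta: world angle 18-theta
for th in range(35,216,9):
    f=lambda t:3.6*np.array([np.cos(np.radians(18-t)),np.sin(np.radians(18-t))])
    print(th,(f(th)+[52.52,8.70]).round(2),(f(th+9)-f(th)).round(2).tolist())
E
```

```text
{'t': np.float64(2.9333), 'tool_pos': array([0.5605, 0.0775, 0.1307]), 'force': array([-3.4552, -0.4113,  4.4085]), 'opening': np.float64(0.0065), 'gripper_force': np.float64(2.329)}
35 [55.96  7.65] [-0.21, -0.53]
44 [55.76  7.12] [-0.29, -0.49]
53 [55.47  6.64] [-0.36, -0.44]
62 [55.11  6.2 ] [-0.42, -0.37]
71 [54.69  5.82] [-0.48, -0.3]
80 [54.21  5.52] [-0.52, -0.23]
89 [53.69  5.3 ] [-0.55, -0.14]
98 [53.15  5.15] [-0.56, -0.05]
107 [52.58  5.1 ] [-0.56, 0.03]
116 [52.02  5.14] [-0.55, 0.12]
125 [51.47  5.26] [-0.53, 0.21]
134 [50.94  5.46] [-0.49, 0.29]
143 [50.46  5.75] [-0.44, 0.36]
152 [50.02  6.11] [-0.37, 0.42]
161 [49.64  6.53] [-0.3, 0.48]
170 [49.34  7.01] [-0.23, 0.52]
179 [49.12  7.53] [-0.14, 0.55]
188 [48.97  8.07] [-0.05, 0.56]
197 [48.92  8.64] [0.03, 0.56]
206 [48.96  9.2 ] [0.12, 0.55]
215 [49.08  9.75] [0.21, 0.53]
```

```bash
python3 - <<'E'
from h import *
a=eyes.read_camera('scene')[130:230,290:420]; b=eyes.read_camera('top')[150:250,240:370]
r=lambda i:cv2.convertScaleAbs(cv2.resize(i,None,fx=3,fy=5.5,interpolation=cv2.INTER_CUBIC),alpha=1.5)
r=lambda i:cv2.convertScaleAbs(cv2.resize(i,(390,300),interpolation=cv2.INTER_CUBIC),alpha=1.6)
cv2.imwrite('pics/g1.png',np.hstack([r(a),r(b)]))
s=monitor.read_state(); print({k:np.round(s[k],4) for k in('t','tool_pos','force','opening','gripper_force')})
E
```

```text
{'t': np.float64(3.0333), 'tool_pos': array([0.5604, 0.0776, 0.1305]), 'force': array([-3.7308,  0.4595,  6.3582]), 'opening': np.float64(0.0013), 'gripper_force': np.float64(2.4594)}
```

View pics/g1.png

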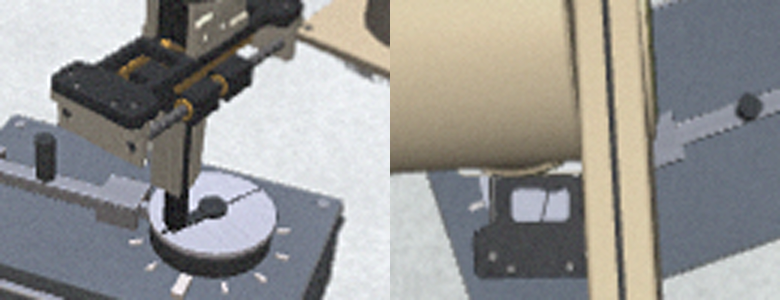

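```bash
python3 - <<'E'
from h import *
s=monitor.read_state(); print({k:np.round(s[k],4) for k in('t','q','tool_pos','orientation','force','opening','gripper_force')})
for P in([.5604,.0776,.1305],[.5604,.0776,.149],[.5597,.0767,.157],[.5597,.0767,.123]):
    print(P,(proj('scene',P)-[290,130])*3,(proj('top',P)-[240,150])*3)
a=eyes.read_camera('scene')[135:215,310:390]
cv2.imwrite('pics/g2.png',cv2.convertScaleAbs(cv2.resize(a,(600,600),interpolation=cv2.INTER_CUBIC),alpha=2))
E
```

```text
{'t': np.float64(3.0333), 'q': array([4.6800e-02, 7.5700e-02, 1.6618e+00, 1.0000e-04, 1.4041e+00,
       4.1800e-02]), 'tool_pos': array([0.5604, 0.0776, 0.1305]), 'orientation': array([-2.2158e+00, -2.2269e+00, -1.0000e-04]), 'force': array([-3.7308,  0.4595,  6.3582]), 'opening': np.float64(0.0013), 'gripper_force': np.float64(2.4594)}
[0.5604, 0.0776, 0.1305] [174.07315724 212.81422951] [172.0944971  121.12292549]
[0.5604, 0.0776, 0.149] [175.24777732 193.41668335] [169.31616334 118.96988198]
[0.5597, 0.0767, 0.157] [175.39298345 183.90341635] [169.49405112 119.06312866]
[0.5597, 0.0767, 0.123] [173.24483832 219.55835507] [174.54434016 122.97870632]
```

View pics/g2.png

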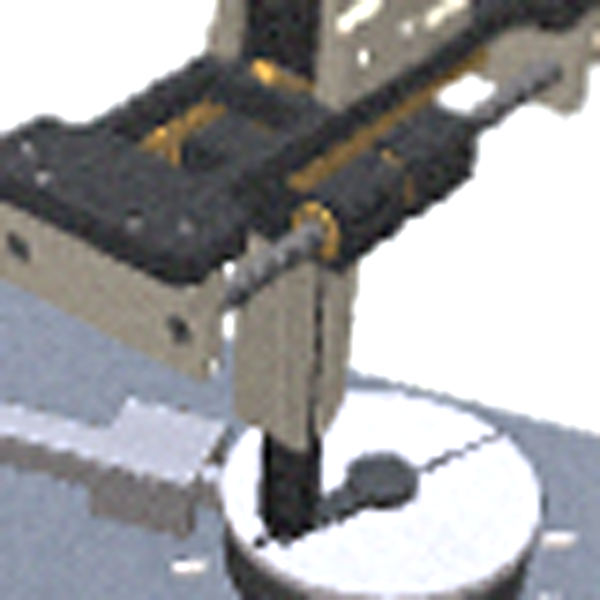

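The fingers have closed (1.3 mm) above the knob, not around it. The knob at crop (290,485) is still visible below the beige tips at (290,440), so the tips look higher than reported. I'll lift, open and check the real tip position.

>>> arm_command([
  [[0,0,1,0,0,0],[0,0,2,0,0,0],[0,0,1,0,0,0],[0,0,0,0,0,0],[0,0,0,0,0,0]],
], gripper=-0.1)

```text
t: 3.5
tool_pos: [0.5614, 0.0774, 0.171]
orientation: [2.215, 2.226, 0.003]
force: [0.3, -0.4, 0.2]
opening: 0.0296
gripper_force: 0.0
```

```bash
python3 - <<'E'
from h import *
s=monitor.read_state(); print({k:np.round(s[k],4) for k in('t','tool_pos','force','opening')})
t=s['tool_pos']; 
im=cv2.resize(eyes.read_camera('scene')[130:210,310:390],(600,600),interpolation=cv2.INTER_CUBIC); im=cv2.convertScaleAbs(im,alpha=2)
f=lambda P:((proj('scene',P)-[310,130])*7.5)
for sx in(-1,1):
  for z in(0,.026): p=f(t+[sx*s['opening']/2,0,z]); print(sx,z,p); cv2.circle(im,tuple(int(v) for v in p),3,(0,0,255) if z==0 else (0,255,0),-1)
cv2.imwrite('pics/g3.png',im)
E
```

```text
{'t': np.float64(3.5), 'tool_pos': array([0.5614, 0.0774, 0.171 ]), 'force': array([ 0.2721, -0.3554,  0.2449]), 'opening': np.float64(0.0296)}
-1 0 [320.79707094 402.19993563]
-1 0.026 [325.66967939 329.79179415]
1 0 [256.75035889 449.48304939]
1 0.026 [260.48414998 376.48014031]
```

View pics/g3.png

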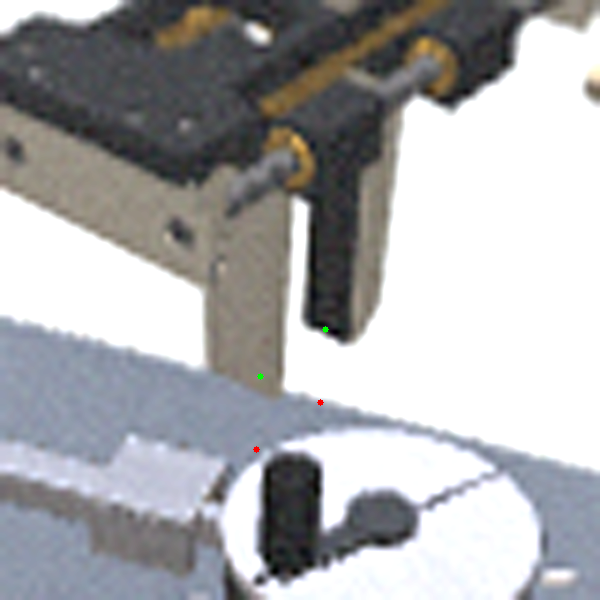

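The picture confirms it: both tips sit about 26 mm higher than the reported TCP (green dots, (326,330) and (260,376)). I'll go down with that correction.

>>> arm_command([
  [[-0.1,-0.1,-1,0,0,0],[0,0,-1.5,0,0,0],[0,0,-1.5,0,0,0],[0,0,-1,0,0,0],[0,0,-0.6,0,0,0],[0,0,-0.5,0,0,0],[0,0,-0.4,0,0,0],[0,0,0,0,0,0]],
])

```text
t: 4.22
tool_pos: [0.5591, 0.0764, 0.1043]
orientation: [-2.216, -2.226, 0.001]
force: [0.4, -0.3, 0.6]
opening: 0.0418
gripper_force: 0.0
```

>>> arm_command([
  [[0,0,0,0,0,0],[0,0,0,0,0,0],[0,0,0,0,0,0],[0,0,0,0,0,0],[0,0,0,0,0,0]],
], gripper=-1, squeeze=5)

```text
t: 4.63
tool_pos: [0.5599, 0.0764, 0.1056]
orientation: [2.216, 2.226, 0.001]
force: [0.7, 0.3, 1.5]
opening: 0.018
gripper_force: 5.0
```

```bash
python3 - <<'E'
import numpy as np
f=lambda t:3.6*np.array([np.cos(np.radians(18-t)),np.sin(np.radians(18-t))])
def tab(ths,p0):
    p=np.array(p0)
    for t in ths:
        d=(f(t)+[52.52,8.70]-p).round(2); p=p+d; print(t,d.tolist())
tab([*range(41,204,6)],[56.0,7.64])
print(); tab(range(203,336,2),f(203)+[52.52,8.7])
E
```

```text
41 [-0.17, -0.35]
47 [-0.16, -0.34]
53 [-0.2, -0.31]
59 [-0.23, -0.3]
65 [-0.26, -0.27]
71 [-0.29, -0.25]
77 [-0.32, -0.21]
83 [-0.33, -0.17]
89 [-0.35, -0.14]
95 [-0.36, -0.11]
101 [-0.37, -0.06]
107 [-0.38, -0.03]
113 [-0.37, 0.01]
119 [-0.38, 0.06]
125 [-0.36, 0.09]
131 [-0.36, 0.13]
137 [-0.34, 0.16]
143 [-0.31, 0.2]
149 [-0.3, 0.23]
155 [-0.27, 0.26]
161 [-0.25, 0.29]
167 [-0.21, 0.32]
173 [-0.17, 0.33]
179 [-0.14, 0.35]
185 [-0.11, 0.36]
191 [-0.06, 0.37]
197 [-0.03, 0.38]
203 [0.01, 0.37]

203 [0.0, 0.0]
205 [0.01, 0.12]
207 [0.02, 0.13]
209 [0.02, 0.12]
211 [0.03, 0.13]
213 [0.03, 0.12]
215 [0.03, 0.12]
217 [0.04, 0.12]
219 [0.05, 0.12]
221 [0.04, 0.11]
223 [0.05, 0.12]
225 [0.06, 0.11]
227 [0.06, 0.11]
229 [0.06, 0.11]
231 [0.07, 0.11]
233 [0.07, 0.1]
235 [0.07, 0.1]
237 [0.08, 0.1]
239 [0.08, 0.1]
241 [0.08, 0.09]
243 [0.09, 0.09]
245 [0.09, 0.09]
247 [0.09, 0.08]
249 [0.1, 0.08]
251 [0.1, 0.08]
253 [0.1, 0.08]
255 [0.11, 0.07]
257 [0.1, 0.06]
259 [0.11, 0.06]
261 [0.11, 0.06]
263 [0.11, 0.06]
265 [0.12, 0.05]
267 [0.12, 0.05]
269 [0.11, 0.04]
271 [0.12, 0.04]
273 [0.12, 0.03]
275 [0.13, 0.03]
277 [0.12, 0.03]
279 [0.12, 0.02]
281 [0.13, 0.02]
283 [0.12, 0.01]
285 [0.13, 0.01]
287 [0.12, 0.01]
289 [0.13, -0.0]
291 [0.12, -0.01]
293 [0.13, -0.01]
295 [0.13, -0.01]
297 [0.12, -0.02]
299 [0.12, -0.02]
301 [0.13, -0.03]
303 [0.12, -0.03]
305 [0.12, -0.03]
307 [0.12, -0.04]
309 [0.12, -0.04]
311 [0.11, -0.05]
313 [0.12, -0.05]
315 [0.11, -0.06]
317 [0.11, -0.06]
319 [0.11, -0.06]
321 [0.11, -0.06]
323 [0.1, -0.07]
325 [0.1, -0.08]
327 [0.1, -0.08]
329 [0.1, -0.08]
331 [0.09, -0.08]
333 [0.09, -0.09]
335 [0.09, -0.09]
```

>>> arm_command([
  [[-0.17,-0.35,0,0,0,0],[-0.16,-0.34,0,0,0,0],[-0.2,-0.31,0,0,0,0],[-0.23,-0.3,0,0,0,0]],
])

```text
t: 4.97
tool_pos: [0.5526, 0.0626, 0.1057]
orientation: [2.215, 2.225, 0.002]
force: [4.4, -2.2, 1.9]
opening: 0.0181
gripper_force: 5.0
```

>>> arm_command([
  [[-0.26,-0.27,0,0,0,0],[-0.29,-0.25,0,0,0,0],[-0.32,-0.21,0,0,0,0],[-0.33,-0.17,0,0,0,0]],
])

```text
t: 5.3
tool_pos: [0.5401, 0.0532, 0.1056]
orientation: [2.215, 2.225, 0.0]
force: [2.9, -4.5, 3.3]
opening: 0.0178
gripper_force: 5.0
```

>>> arm_command([
  [[-0.35,-0.14,0,0,0,0],[-0.36,-0.11,0,0,0,0],[-0.37,-0.06,0,0,0,0],[-0.38,-0.03,0,0,0,0],[-0.37,0.01,0,0,0,0],[-0.38,0.06,0,0,0,0],[-0.36,0.09,0,0,0,0],[-0.36,0.13,0,0,0,0]],
])

```text
t: 5.97
tool_pos: [0.5098, 0.0529, 0.1054]
orientation: [2.217, 2.226, -0.002]
force: [0.0, -3.7, 6.7]
opening: 0.018
gripper_force: 5.0
```

>>> arm_command([
  [[-0.34,0.16,0,0,0,0],[-0.31,0.2,0,0,0,0],[-0.3,0.23,0,0,0,0],[-0.27,0.26,0,0,0,0],[-0.25,0.29,0,0,0,0],[-0.21,0.32,0,0,0,0],[-0.17,0.33,0,0,0,0],[-0.14,0.35,0,0,0,0]],
])

```text
t: 6.63
tool_pos: [0.4902, 0.0752, 0.1051]
orientation: [-2.216, -2.226, 0.001]
force: [0.8, -2.4, 5.5]
opening: 0.0183
gripper_force: 5.0
```

>>> arm_command([
  [[-0.11,0.36,0,0,0,0],[-0.06,0.37,0,0,0,0],[-0.03,0.38,0,0,0,0],[0,0,0,0,0,0]],
])

```text
t: 6.97
tool_pos: [0.4886, 0.0872, 0.105]
orientation: [-2.215, -2.227, -0.0]
force: [0.6, -0.7, 5.2]
opening: 0.0175
gripper_force: 5.0
```

>>> arm_command([
  [[0,0.12,0,0,0,-2],[0,0.12,0,0,0,-2],[0.01,0.13,0,0,0,-2],[0.01,0.12,0,0,0,-2],[0.02,0.13,0,0,0,-2]],
])

```text
t: 7.38
tool_pos: [0.4889, 0.0924, 0.1049]
orientation: [-2.403, -2.023, 0.001]
force: [-0.6, -2.9, 5.3]
opening: 0.0176
gripper_force: 5.0
```

>>> arm_command([
  [[0.02,0.12,0,0,0,-2],[0.03,0.13,0,0,0,-2],[0.03,0.12,0,0,0,-2]],
])

```text
t: 7.63
tool_pos: [0.4896, 0.0962, 0.1049]
orientation: [-2.506, -1.894, 0.001]
force: [-1.7, -2.9, 5.3]
opening: 0.0177
gripper_force: 5.0
```

>>> arm_command([
  [[0.03,0.12,0,0,0,-2],[0.04,0.12,0,0,0,-2],[0.05,0.12,0,0,0,-2]],
])

```text
t: 7.88
tool_pos: [0.4907, 0.0998, 0.1049]
orientation: [-2.601, -1.761, 0.002]
force: [-2.6, -2.7, 5.6]
opening: 0.018
gripper_force: 5.0
```

>>> arm_command([
  [[0.04,0.11,0,0,0,-2],[0.05,0.12,0,0,0,-2],[0.06,0.11,0,0,0,-2],[0.06,0.11,0,0,0,-2]],
])

```text
t: 8.22
tool_pos: [0.4927, 0.1044, 0.1049]
orientation: [-2.718, -1.575, 0.002]
force: [-2.7, -2.0, 6.2]
opening: 0.0177
gripper_force: 5.0
```

Now at 227.

>>> arm_command([
  [[0.06,0.11,0,0,0,-2],[0.07,0.11,0,0,0,-2],[0.07,0.1,0,0,0,-2],[0.07,0.1,0,0,0,-2]],
])

```text
t: 8.55
tool_pos: [0.4953, 0.1087, 0.1049]
orientation: [-2.821, -1.381, 0.002]
force: [-3.2, -1.5, 6.2]
opening: 0.0176
gripper_force: 5.0
```

>>> arm_command([
  [[0.08,0.1,0,0,0,-2],[0.08,0.1,0,0,0,-2],[0.08,0.09,0,0,0,-2],[0.09,0.09,0,0,0,-2]],
])

```text
t: 8.88
tool_pos: [0.4985, 0.1126, 0.1048]
orientation: [-2.91, -1.181, 0.002]
force: [-2.7, -0.3, 6.3]
opening: 0.0179
gripper_force: 5.0
```

>>> arm_command([
  [[0.09,0.09,0,0,0,-2],[0.09,0.08,0,0,0,-2],[0.1,0.08,0,0,0,-2],[0.1,0.08,0,0,0,-2]],
])

```text
t: 9.22
tool_pos: [0.5016, 0.1153, 0.1041]
orientation: [-2.986, -0.975, 0.005]
force: [-3.7, -3.3, 3.0]
opening: 0.0179
gripper_force: 5.0
```

>>> arm_command([
  [[0.1,0.08,0,0,0,-2]],
])

```text
t: 9.3
tool_pos: [0.5025, 0.116, 0.1039]
orientation: [3.003, 0.923, -0.006]
force: [-3.0, -4.3, 2.4]
opening: 0.0179
gripper_force: 5.0
```

>>> arm_command([
  [[0,0,0,0,0,0],[0,0,0,0,0,0]],
])

```text
t: 9.47
tool_pos: [0.5027, 0.116, 0.1039]
orientation: [3.002, 0.926, -0.005]
force: [-2.7, -4.8, 1.3]
opening: 0.0176
gripper_force: 5.0
```

>>> arm_command([
  [[0.05,0.04,0,0,0,-1],[0.06,0.04,0,0,0,-1],[0,0,0,0,0,0]],
], squeeze=7)

```text
t: 9.72
tool_pos: [0.5036, 0.1165, 0.1039]
orientation: [3.018, 0.872, -0.006]
force: [-4.6, -5.5, 1.9]
opening: 0.0178
gripper_force: 7.0
```

>>> arm_command([
  [[0.05,0.03,0,0,0,-1],[0.06,0.03,0,0,0,-1],[0,0,0,0,0,0],[0,0,0,0,0,0]],
], squeeze=9)

```text
t: 10.05
tool_pos: [0.5043, 0.1169, 0.1038]
orientation: [3.032, 0.82, -0.007]
force: [-6.2, -6.4, 3.0]
opening: 0.0179
gripper_force: 9.0
```

```bash
python3 - <<'E'
from h import *
s=monitor.read_state(); print({k:np.round(s[k],4) for k in('t','tool_pos','orientation','force','wrist_torque','opening')})
im=cv2.resize(eyes.read_camera('scene')[160:230,320:400],(800,600)[:1]+(700,),interpolation=cv2.INTER_CUBIC)[:600]
cv2.imwrite('pics/g4.png',cv2.convertScaleAbs(im,alpha=1.8))
E
```

```text
{'t': np.float64(10.05), 'tool_pos': array([0.5043, 0.1169, 0.1038]), 'orientation': array([ 3.0318,  0.8205, -0.0073]), 'force': array([-6.1765, -6.3958,  3.0128]), 'wrist_torque': array([-1.2888,  0.997 , -0.0122]), 'opening': np.float64(0.0179)}
```

View pics/g4.png

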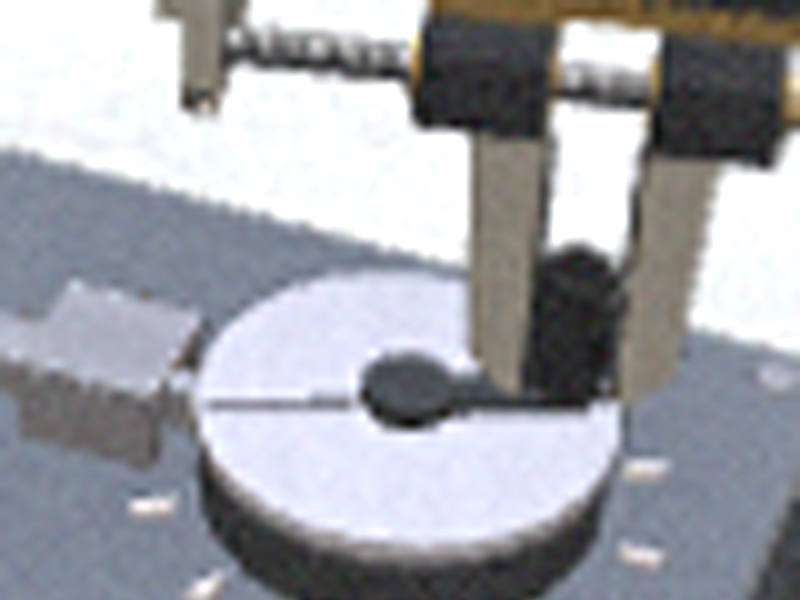

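```bash
python3 - <<'E'
from fit import *
C=lambda x,y:(320+(x+.5)/10-.5,160+(y+.5)/10-.5)
r=fit(obs).x; a=W(r,(0,.065,0)); 
for uv,z in((C(578,262),.157),(C(575,262),.157),(C(206,405),.1175),(C(592,403),.1195)):
    d=at_z('scene',*uv,z)-a; print(np.hypot(*d[:2]),(18-np.degrees(np.arctan2(d[1],d[0])))%360)
t=monitor.read_state()['tool_pos']-a; print((18-np.degrees(np.arctan2(t[1],t[0])))%360,np.hypot(*t[:2]))
E
```

```text
0.034864694362721854 244.76545913903408
0.03419382770034488 244.7374730469805
0.04680641237845167 64.62046149946497
0.04121911393092791 250.58658890938023
253.11482113840447 0.03642795064512917
```

The picture shows the knob still at (578,262) in the crop, about 245° clockwise (a bit past eight). It didn't move under 9 N while the pads slipped ahead of it, so this is the firm stop. I'll recentre the grip.

>>> arm_command([
  [[0,0,0,0,0,0],[0,0,0,0,0,0],[-0.2,-0.16,0,0,0,-4],[-0.22,-0.16,0,0,0,-4],[-0.2,-0.16,0,0,0,-4.2],[0,0,0,0,0,0],[0,0,0,0,0,0]],
], gripper=-0.44)

```text
t: 10.68
tool_pos: [0.5, 0.1135, 0.1049]
orientation: [-3.101, -0.497, -0.0]
force: [-0.1, 0.1, -0.3]
opening: 0.0263
gripper_force: 0.0
```

>>> arm_command([
  [[0,0,0,0,0,0],[0,0,0,0,0,0],[0,0,0,0,0,0],[0,0,0,0,0,0]],
], gripper=-1, squeeze=5)

```text
t: 11.02
tool_pos: [0.5, 0.1135, 0.1051]
orientation: [-3.102, -0.495, 0.0]
force: [-0.8, 1.4, 1.0]
opening: 0.0178
gripper_force: 5.0
```

```bash
cat > tab.py <<'E'
import numpy as np,sys
def tab(c,ths,p0):
    p=np.array(p0); f=lambda t:np.array(c)+3.6*np.array([np.cos(np.radians(18-t)),np.sin(np.radians(18-t))])
    rows=[]
    for i,t in enumerate(ths):
        d=(f(t)-p).round(2)+0.; p=p+d; rows.append([*d.tolist(),0,0,0,0])
        if i%12==11: print(t,p.round(2),rows); rows=[]
    print(t,p.round(2),rows)
E
python3 - <<'E'
from tab import *
from scipy.optimize import least_squares
P=np.array([(.5599,.0764),(.5526,.0626),(.5401,.0532),(.5098,.0529),(.4902,.0752),(.4886,.0872),(.4889,.0924),(.4896,.0962),(.4907,.0998),(.4927,.1044),(.4953,.1087),(.4985,.1126),(.5,.1135)])*100
g=lambda c:np.hypot(*(P-c).T)-3.6
r=least_squares(g,[52.5,8.7]);print(r.x,r.fun.round(2))
r=least_squares(lambda c:np.hypot(*(P-c[:2]).T)-c[2],[52.5,8.7,3.6]);print(r.x)
tab([52.45,8.68],np.arange(241,-124,-4),[50.05,11.32])
E
```

```text
[52.43117283  8.62730242] [ 0.09  0.09  0.06  0.04 -0.01 -0.03 -0.01  0.01  0.02  0.04  0.07  0.09
  0.05]
[52.49264294  8.66858875  3.66808409]
197 [48.85  8.62] [[-0.23, -0.18, 0, 0, 0, 0], [-0.17, -0.19, 0, 0, 0, 0], [-0.15, -0.21, 0, 0, 0, 0], [-0.14, -0.21, 0, 0, 0, 0], [-0.12, -0.22, 0, 0, 0, 0], [-0.1, -0.22, 0, 0, 0, 0], [-0.09, -0.24, 0, 0, 0, 0], [-0.08, -0.24, 0, 0, 0, 0], [-0.05, -0.24, 0, 0, 0, 0], [-0.04, -0.25, 0, 0, 0, 0], [-0.03, -0.25, 0, 0, 0, 0], [0.0, -0.25, 0, 0, 0, 0]]
149 [50.09  5.96] [[0.01, -0.25, 0, 0, 0, 0], [0.03, -0.25, 0, 0, 0, 0], [0.05, -0.25, 0, 0, 0, 0], [0.07, -0.24, 0, 0, 0, 0], [0.08, -0.24, 0, 0, 0, 0], [0.1, -0.23, 0, 0, 0, 0], [0.11, -0.23, 0, 0, 0, 0], [0.13, -0.21, 0, 0, 0, 0], [0.14, -0.21, 0, 0, 0, 0], [0.16, -0.19, 0, 0, 0, 0], [0.17, -0.19, 0, 0, 0, 0], [0.19, -0.17, 0, 0, 0, 0]]
101 [52.89  5.11] [[0.19, -0.16, 0, 0, 0, 0], [0.21, -0.14, 0, 0, 0, 0], [0.21, -0.13, 0, 0, 0, 0], [0.23, -0.11, 0, 0, 0, 0], [0.23, -0.1, 0, 0, 0, 0], [0.24, -0.08, 0, 0, 0, 0], [0.24, -0.07, 0, 0, 0, 0], [0.25, -0.05, 0, 0, 0, 0], [0.25, -0.03, 0, 0, 0, 0], 
[... 966 characters left out ...]
 0], [-0.19, 0.17, 0, 0, 0, 0], [-0.19, 0.16, 0, 0, 0, 0], [-0.21, 0.14, 0, 0, 0, 0], [-0.21, 0.13, 0, 0, 0, 0]]
-91 [51.28 12.08] [[-0.23, 0.11, 0, 0, 0, 0], [-0.23, 0.1, 0, 0, 0, 0], [-0.24, 0.08, 0, 0, 0, 0], [-0.24, 0.07, 0, 0, 0, 0], [-0.25, 0.05, 0, 0, 0, 0], [-0.25, 0.03, 0, 0, 0, 0], [-0.25, 0.01, 0, 0, 0, 0], [-0.25, 0.0, 0, 0, 0, 0], [-0.25, -0.03, 0, 0, 0, 0], [-0.25, -0.04, 0, 0, 0, 0], [-0.24, -0.05, 0, 0, 0, 0], [-0.24, -0.08, 0, 0, 0, 0]]
-123 [49.65 10.95] [[-0.24, -0.09, 0, 0, 0, 0], [-0.22, -0.1, 0, 0, 0, 0], [-0.22, -0.12, 0, 0, 0, 0], [-0.21, -0.14, 0, 0, 0, 0], [-0.21, -0.15, 0, 0, 0, 0], [-0.19, -0.17, 0, 0, 0, 0], [-0.17, -0.17, 0, 0, 0, 0], [-0.17, -0.19, 0, 0, 0, 0]]
```

>>> arm_command([
  [[0,0,0,0,0,0],[-0.1,-0.09,0,0,0,0],[-0.13,-0.09,0,0,0,0],[-0.17,-0.19,0,0,0,0],[-0.15,-0.21,0,0,0,0],[-0.14,-0.21,0,0,0,0]],
], squeeze=12)

```text
t: 11.52
tool_pos: [0.493, 0.1048, 0.105]
orientation: [3.102, 0.493, 0.0]
force: [0.2, 0.8, -1.5]
opening: 0.0175
gripper_force: 12.0
```

>>> arm_command([
  [[-0.12,-0.22,0,0,0,0],[-0.1,-0.22,0,0,0,0],[-0.09,-0.24,0,0,0,0],[-0.08,-0.24,0,0,0,0],[-0.05,-0.24,0,0,0,0],[-0.04,-0.25,0,0,0,0],[-0.03,-0.25,0,0,0,0],[0.0,-0.25,0,0,0,0]],
])

```text
t: 12.18
tool_pos: [0.4883, 0.086, 0.105]
orientation: [-3.103, -0.493, -0.001]
force: [4.9, 1.6, -4.3]
opening: 0.0178
gripper_force: 12.0
```

>>> arm_command([
  [[0.01,-0.25,0,0,0,0],[0.03,-0.25,0,0,0,0],[0.05,-0.25,0,0,0,0],[0.07,-0.24,0,0,0,0],[0.08,-0.24,0,0,0,0],[0.1,-0.23,0,0,0,0],[0.11,-0.23,0,0,0,0],[0.13,-0.21,0,0,0,0],[0.14,-0.21,0,0,0,0],[0.16,-0.19,0,0,0,0],[0.17,-0.19,0,0,0,0],[0.19,-0.17,0,0,0,0]],
])

```text
t: 13.18
tool_pos: [0.5004, 0.0604, 0.1049]
orientation: [-3.101, -0.494, -0.0]
force: [2.3, 5.4, -3.5]
opening: 0.0177
gripper_force: 12.0
```

>>> arm_command([
  [[0.22,-0.12,0,0,0,0],[0.23,-0.11,0,0,0,0],[0.22,-0.1,0,0,0,0],[0.23,-0.1,0,0,0,0],[0.23,-0.1,0,0,0,0],[0.24,-0.08,0,0,0,0],[0.24,-0.07,0,0,0,0],[0.25,-0.05,0,0,0,0],[0.25,-0.03,0,0,0,0],[0.25,-0.01,0,0,0,0],[0.25,0,0,0,0,0],[0.25,0.03,0,0,0,0]],
])

```text
t: 14.18
tool_pos: [0.5292, 0.0519, 0.105]
orientation: [3.102, 0.493, -0.0]
force: [0.0, -1.3, -0.8]
opening: 0.0171
gripper_force: 12.0
```

>>> arm_command([
  [[0.25,0.04,0,0,0,0],[0.24,0.05,0,0,0,0],[0.24,0.08,0,0,0,0],[0.24,0.09,0,0,0,0],[0.22,0.1,0,0,0,0],[0.22,0.12,0,0,0,0],[0.21,0.14,0,0,0,0],[0.21,0.15,0,0,0,0],[0.19,0.17,0,0,0,0],[0.17,0.17,0,0,0,0],[0.17,0.19,0,0,0,0],[0.15,0.21,0,0,0,0]],
])

```text
t: 15.18
tool_pos: [0.5544, 0.0674, 0.1051]
orientation: [3.103, 0.493, 0.001]
force: [0.8, -1.8, 0.1]
opening: 0.0176
gripper_force: 12.0
```

>>> arm_command([
  [[0.14,0.21,0,0,0,0],[0.12,0.22,0,0,0,0],[0.1,0.22,0,0,0,0],[0.09,0.24,0,0,0,0],[0.08,0.24,0,0,0,0],[0.05,0.24,0,0,0,0],[0.04,0.25,0,0,0,0],[0.03,0.25,0,0,0,0],[0.0,0.25,0,0,0,0],[-0.01,0.25,0,0,0,0],[-0.03,0.25,0,0,0,0],[-0.05,0.25,0,0,0,0]],
])

```text
t: 16.18
tool_pos: [0.5596, 0.0962, 0.105]
orientation: [-3.102, -0.494, 0.0]
force: [0.6, -1.1, 0.7]
opening: 0.0179
gripper_force: 12.0
```

>>> arm_command([
  [[-0.07,0.24,0,0,0,0],[-0.08,0.24,0,0,0,0],[-0.1,0.23,0,0,0,0],[-0.11,0.23,0,0,0,0],[-0.13,0.21,0,0,0,0],[-0.14,0.21,0,0,0,0],[-0.16,0.19,0,0,0,0],[-0.17,0.19,0,0,0,0],[-0.19,0.17,0,0,0,0],[-0.19,0.16,0,0,0,0],[-0.21,0.14,0,0,0,0],[-0.21,0.13,0,0,0,0]],
])

```text
t: 17.18
tool_pos: [0.5418, 0.1194, 0.105]
orientation: [3.103, 0.493, -0.0]
force: [0.7, -1.9, -0.4]
opening: 0.0176
gripper_force: 12.0
```

>>> arm_command([
  [[-0.23,0.11,0,0,0,0],[-0.23,0.1,0,0,0,0],[-0.24,0.08,0,0,0,0],[-0.24,0.07,0,0,0,0],[-0.25,0.05,0,0,0,0],[-0.25,0.03,0,0,0,0],[-0.25,0.01,0,0,0,0],[-0.25,0.0,0,0,0,0],[-0.25,-0.03,0,0,0,0],[-0.25,-0.04,0,0,0,0],[-0.24,-0.05,0,0,0,0],[-0.24,-0.08,0,0,0,0]],
])

```text
t: 18.18
tool_pos: [0.5127, 0.1217, 0.1051]
orientation: [3.103, 0.493, 0.0]
force: [2.3, -2.2, -1.9]
opening: 0.0178
gripper_force: 12.0
```

>>> arm_command([
  [[-0.24,-0.09,0,0,0,0],[-0.22,-0.1,0,0,0,0],[-0.22,-0.12,0,0,0,0],[-0.21,-0.14,0,0,0,0],[-0.21,-0.15,0,0,0,0],[-0.19,-0.17,0,0,0,0],[-0.17,-0.17,0,0,0,0],[-0.17,-0.19,0,0,0,0],[0,0,0,0,0,0],[0,0,0,0,0,0]],
])

```text
t: 19.02
tool_pos: [0.4964, 0.1103, 0.105]
orientation: [3.102, 0.493, -0.001]
force: [2.8, -3.5, -2.7]
opening: 0.0177
gripper_force: 12.0
```

```bash
python3 - <<'E'
from fit import *
im=cv2.resize(eyes.read_camera('scene')[160:230,320:400],(800,700),interpolation=cv2.INTER_CUBIC)[:600]
cv2.imwrite('pics/g5.png',cv2.convertScaleAbs(im,alpha=1.8))
from tab import tab
tab([52.51,8.79],np.arange(-127,-200,-4),[49.71,11.06])
E
```

```text
-171 [48.95  8.23] [[-0.15, -0.21, 0, 0, 0, 0], [-0.14, -0.21, 0, 0, 0, 0], [-0.12, -0.22, 0, 0, 0, 0], [-0.1, -0.22, 0, 0, 0, 0], [-0.09, -0.24, 0, 0, 0, 0], [-0.08, -0.24, 0, 0, 0, 0], [-0.05, -0.24, 0, 0, 0, 0], [-0.04, -0.25, 0, 0, 0, 0], [-0.03, -0.25, 0, 0, 0, 0], [0.0, -0.25, 0, 0, 0, 0], [0.01, -0.25, 0, 0, 0, 0], [0.03, -0.25, 0, 0, 0, 0]]
-199 [49.63  6.62] [[0.05, -0.25, 0, 0, 0, 0], [0.07, -0.24, 0, 0, 0, 0], [0.08, -0.24, 0, 0, 0, 0], [0.1, -0.23, 0, 0, 0, 0], [0.11, -0.23, 0, 0, 0, 0], [0.13, -0.21, 0, 0, 0, 0], [0.14, -0.21, 0, 0, 0, 0]]
```

View pics/g5.png

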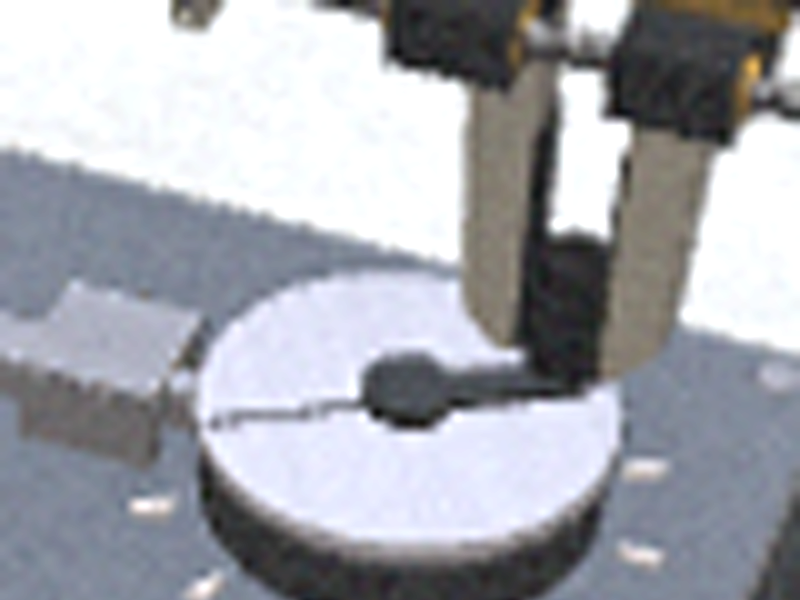

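The knob is at crop (572,250) and the far end of the dial line at (210,423). I'll compare the angle from these with the TCP angle.

```bash
python3 - <<'E'
from fit import *
C=lambda x,y:(320+(x+.5)/10-.5,160+(y+.5)/10-.5)
r=fit(obs).x; a=W(r,(0,.065,0)); 
for uv,z,o in((C(572,252),.157,0),(C(210,423),.1175,180),(C(405,372),.1235,0)):
    q=at_z('scene',*uv,z); d=q-a; print(q,np.hypot(*d[:2]),(18+o-np.degrees(np.arctan2(d[1],d[0])))%360)
for c in([.5252,.0870],[.5251,.0879],[.5245,.0868]):
    t=np.array([.4964,.1103])-c; print((18-np.degrees(np.arctan2(t[1],t[0])))%360,np.hypot(*t))
E
```

```text
[0.49919105 0.10930655 0.157     ] 0.03422388290531846 238.62316039286915
[0.56163807 0.05772229 0.1175    ] 0.04678367119383537 236.77942618507984
[0.52372713 0.08387918 0.1235    ] 0.003458907073692813 132.60460630803232
236.97382076511596 0.03704497266836621
235.97160376105037 0.03640673014704836
237.90570342568247 0.036631407289373925
```

>>> arm_command([
  [[-0.15,-0.21,0,0,0,0],[-0.14,-0.21,0,0,0,0],[-0.12,-0.22,0,0,0,0],[-0.1,-0.22,0,0,0,0],[-0.09,-0.24,0,0,0,0],[-0.08,-0.24,0,0,0,0],[-0.05,-0.24,0,0,0,0],[-0.04,-0.25,0,0,0,0],[-0.03,-0.25,0,0,0,0],[0.0,-0.25,0,0,0,0],[0,0,0,0,0,0],[0,0,0,0,0,0]],
])

```text
t: 20.07
tool_pos: [0.4885, 0.0869, 0.105]
orientation: [3.102, 0.493, -0.0]
force: [3.9, 0.0, -2.6]
opening: 0.0172
gripper_force: 12.0
```

>>> arm_command([
  [[0.01,-0.24,0,0,0,0],[0.03,-0.24,0,0,0,0],[0.05,-0.23,0,0,0,0],[0.06,-0.2,0,0,0,0],[0.05,-0.14,0,0,0,0],[0,0,0,0,0,0],[0,0,0,0,0,0]],
])

```text
t: 20.65
tool_pos: [0.4904, 0.0764, 0.105]
orientation: [3.102, 0.493, -0.001]
force: [0.2, -0.0, -0.8]
opening: 0.0177
gripper_force: 12.0
```

>>> arm_command([
  [[0.02,-0.05,0,0,0,0],[0,0,0,0,0,0],[0,0,0,0,0,0]],
])

```text
t: 20.9
tool_pos: [0.4906, 0.0762, 0.105]
orientation: [3.103, 0.493, -0.001]
force: [-0.0, 0.9, 0.2]
opening: 0.0175
gripper_force: 12.0
```

```bash
python3 - <<'E'
from tab import *
tab([52.51,8.75],np.arange(-176,-3,4),[49.08,7.60])
E
```

```text
-132 [49.39 10.55] [[-0.06, 0.28, 0, 0, 0, 0], [-0.06, 0.24, 0, 0, 0, 0], [-0.03, 0.25, 0, 0, 0, 0], [-0.02, 0.25, 0, 0, 0, 0], [0.0, 0.26, 0, 0, 0, 0], [0.02, 0.25, 0, 0, 0, 0], [0.03, 0.25, 0, 0, 0, 0], [0.06, 0.24, 0, 0, 0, 0], [0.07, 0.24, 0, 0, 0, 0], [0.08, 0.24, 0, 0, 0, 0], [0.1, 0.23, 0, 0, 0, 0], [0.12, 0.22, 0, 0, 0, 0]]
-84 [51.76 12.27] [[0.14, 0.21, 0, 0, 0, 0], [0.14, 0.21, 0, 0, 0, 0], [0.16, 0.19, 0, 0, 0, 0], [0.18, 0.18, 0, 0, 0, 0], [0.19, 0.17, 0, 0, 0, 0], [0.19, 0.15, 0, 0, 0, 0], [0.21, 0.14, 0, 0, 0, 0], [0.22, 0.13, 0, 0, 0, 0], [0.23, 0.11, 0, 0, 0, 0], [0.23, 0.09, 0, 0, 0, 0], [0.24, 0.08, 0, 0, 0, 0], [0.24, 0.06, 0, 0, 0, 0]]
-36 [54.63 11.66] [[0.25, 0.04, 0, 0, 0, 0], [0.25, 0.03, 0, 0, 0, 0], [0.25, 0.01, 0, 0, 0, 0], [0.25, -0.01, 0, 0, 0, 0], [0.25, -0.03, 0, 0, 0, 0], [0.25, -0.04, 0, 0, 0, 0], [0.24, -0.06, 0, 0, 0, 0], [0.24, -0.08, 0, 0, 0, 0], [0.23, -0.09, 0, 0, 0, 0], [0.23, -0.11, 0, 0, 0, 0], [0.22, -0.13, 0, 0, 0, 0], [0.21, -0.14, 0, 0, 0, 0]]
-4 [55.85 10.1 ] [[0.19, -0.15, 0, 0, 0, 0], [0.19, -0.17, 0, 0, 0, 0], [0.18, -0.18, 0, 0, 0, 0], [0.16, -0.19, 0, 0, 0, 0], [0.14, -0.21, 0, 0, 0, 0], [0.14, -0.21, 0, 0, 0, 0], [0.12, -0.22, 0, 0, 0, 0], [0.1, -0.23, 0, 0, 0, 0]]
```

>>> arm_command([
  [[-0.04,0.14,0,0,0,0],[-0.02,0.14,0,0,0,0],[-0.06,0.24,0,0,0,0],[-0.03,0.25,0,0,0,0],[-0.02,0.25,0,0,0,0],[0.0,0.26,0,0,0,0],[0.02,0.25,0,0,0,0],[0.03,0.25,0,0,0,0],[0.06,0.24,0,0,0,0],[0.07,0.24,0,0,0,0],[0.08,0.24,0,0,0,0],[0.1,0.23,0,0,0,0]],
])

```text
t: 21.9
tool_pos: [0.4928, 0.1039, 0.105]
orientation: [-3.102, -0.494, -0.0]
force: [-1.6, -0.4, 0.7]
opening: 0.0177
gripper_force: 12.0
```

>>> arm_command([
  [[0.12,0.22,0,0,0,0],[0.14,0.21,0,0,0,0],[0.14,0.21,0,0,0,0],[0.16,0.19,0,0,0,0],[0.18,0.18,0,0,0,0],[0.19,0.17,0,0,0,0],[0.19,0.15,0,0,0,0],[0.21,0.14,0,0,0,0],[0.22,0.13,0,0,0,0],[0.23,0.11,0,0,0,0],[0.23,0.09,0,0,0,0],[0.24,0.08,0,0,0,0]],
])

```text
t: 22.9
tool_pos: [0.5155, 0.1224, 0.105]
orientation: [3.103, 0.493, 0.0]
force: [-0.7, -0.2, 0.4]
opening: 0.0178
gripper_force: 12.0
```

>>> arm_command([
  [[0.24,0.06,0,0,0,0],[0.25,0.04,0,0,0,0],[0.25,0.03,0,0,0,0],[0.25,0.01,0,0,0,0],[0.25,-0.01,0,0,0,0],[0.25,-0.03,0,0,0,0],[0.25,-0.04,0,0,0,0],[0.24,-0.06,0,0,0,0],[0.24,-0.08,0,0,0,0],[0.23,-0.09,0,0,0,0],[0.23,-0.11,0,0,0,0],[0.22,-0.13,0,0,0,0]],
])

```text
t: 23.9
tool_pos: [0.5443, 0.1181, 0.105]
orientation: [3.103, 0.493, -0.0]
force: [-2.0, -0.9, 0.9]
opening: 0.0175
gripper_force: 12.0
```

>>> arm_command([
  [[0.21,-0.14,0,0,0,0],[0.19,-0.15,0,0,0,0],[0.19,-0.17,0,0,0,0],[0.18,-0.18,0,0,0,0],[0.16,-0.19,0,0,0,0],[0.14,-0.21,0,0,0,0],[0.14,-0.21,0,0,0,0],[0.12,-0.22,0,0,0,0],[0,0,0,0,0,0],[0,0,0,0,0,0]],
])

```text
t: 24.73
tool_pos: [0.5575, 0.1032, 0.105]
orientation: [3.102, 0.493, -0.0]
force: [-1.4, -2.2, -0.6]
opening: 0.0174
gripper_force: 12.0
```

>>> arm_command([
  [[0.07,-0.2,0,0,0,0],[0.06,-0.18,0,0,0,0],[0.04,-0.13,0,0,0,0],[0,0,0,0,0,0],[0,0,0,0,0,0]],
])

```text
t: 25.15
tool_pos: [0.5593, 0.0983, 0.105]
orientation: [3.103, 0.493, 0.0]
force: [-0.9, 0.3, -1.3]
opening: 0.0176
gripper_force: 12.0
```

>>> arm_command([
  [[0,0,0,0,0,0],[0,0,0,0,0,0],[0,0,0,0,0,0],[0,0,0.6,0,0,0],[0,0,1.2,0,0,0],[0,0,1.5,0,0,0],[0,0,1,0,0,0],[0,0,0,0,0,0]],
], gripper=-0.2)

```text
t: 25.82
tool_pos: [0.5614, 0.0986, 0.1522]
orientation: [3.102, 0.493, 0.009]
force: [-0.2, -0.2, 0.3]
opening: 0.037
gripper_force: 0.0
```

>>> arm_command([
  [[0.1,-1.44,0,0,0,0],[0.2,-3,0,0,0,0],[0.2,-3,0,0,0,0],[0.2,-3,0,0,0,0],[0.15,-2.5,0,0,0,0],[0.06,-1.5,0,0,0,0],[0,0,0,0,0,0],[0,0,0,0,0,0]],
])

```text
t: 26.48
tool_pos: [0.5682, -0.0465, 0.1479]
orientation: [-3.103, -0.491, 0.0]
force: [-1.2, -0.3, -0.0]
opening: 0.0377
gripper_force: 0.0
```

```bash
python3 - <<'E'
from fit import *
s=monitor.read_state(); print({k:np.round(s[k],4) for k in('t','tool_pos','force','opening')})
im=cv2.resize(eyes.read_camera('scene')[150:220,290:397],(800,523),interpolation=cv2.INTER_CUBIC)
cv2.imwrite('pics/g6.png',cv2.convertScaleAbs(im,alpha=1.8))
E
```

```text
{'t': np.float64(26.4833), 'tool_pos': array([ 0.5682, -0.0465,  0.1479]), 'force': array([-1.2146, -0.3033, -0.0311]), 'opening': np.float64(0.0377)}
```

View pics/g6.png

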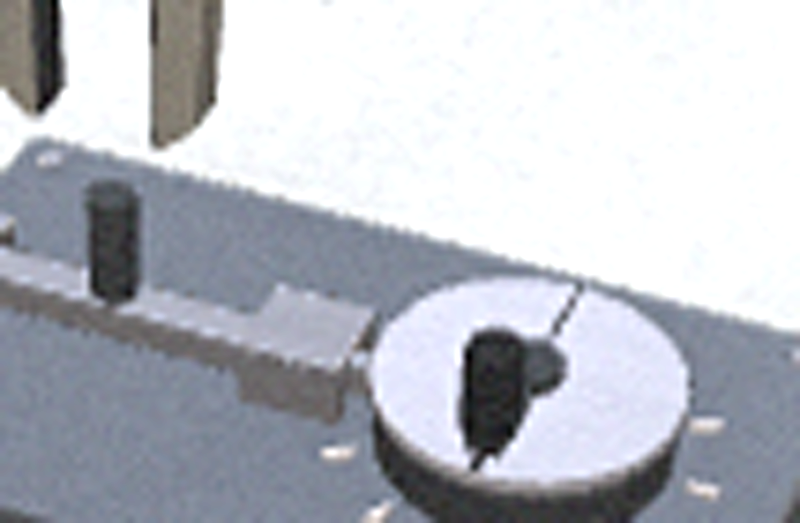

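```bash
python3 - <<'E'
from fit import *
k=800/107
C=lambda x,y:(290+(x+.5)/k-.5,150+(y+.5)/k-.5)
r=fit(obs).x; a=W(r,(0,.065,0)); 
for uv,z,o in((C(494,340),.157,0),(C(580,288),.1175,180),(C(476,467),.1175,0)):
    q=at_z('scene',*uv,z); d=q-a; print(q,np.hypot(*d[:2]),(18+o-np.degrees(np.arctan2(d[1],d[0])))%360)
print(at_z('scene',*C(113,190),.145), W(r,(0,-.075,.145)))
E
```

```text
[0.55952745 0.0963341  0.157     ] 0.03559916052699418 2.8394237119782595
[0.48058436 0.07271886 0.1175    ] 0.0468217101649739 0.2103012373725619
[0.56998868 0.1006489  0.1175    ] 0.04684653328332417 1.0917038585788887
[ 0.56774913 -0.04718564  0.145     ] [ 0.56839695 -0.04613451  0.145     ]
```

The knob stands at twelve within about 1°, and the post is untouched at crop (113,190). Next I'll lower onto the post, grip it and slide.

>>> arm_command([
  [[0,0,-1.2,0,0,0],[0,0,-1.5,0,0,0],[0,0,-1.5,0,0,0],[0,0,-1,0,0,0],[0,0,-0.5,0,0,0],[0,0,0,0,0,0]],
])

```text
t: 27.03
tool_pos: [0.567, -0.045, 0.089]
orientation: [-3.101, -0.495, 0.005]
force: [-0.2, -0.0, -0.3]
opening: 0.0373
gripper_force: 0.0
```

>>> arm_command([
  [[0,0,0,0,0,0],[0,0,0,0,0,0],[0,0,0,0,0,0],[0,0,0,0,0,0],[0,0,0,0,0,0],[0,0,0,0,0,0]],
], gripper=-1, squeeze=15)

```text
t: 27.53
tool_pos: [0.5688, -0.0454, 0.092]
orientation: [-3.102, -0.494, -0.002]
force: [-2.0, 4.1, 4.8]
opening: 0.0156
gripper_force: 15.0
```

>>> arm_command([
  [[-0.06,0.19,0,0,0,0],[-0.06,0.19,0,0,0,0],[-0.06,0.19,0,0,0,0],[0,0,0,0,0,0]],
])

```text
t: 27.87
tool_pos: [0.5672, -0.0406, 0.092]
orientation: [3.101, 0.493, 0.003]
force: [-0.2, -0.4, 6.2]
opening: 0.0159
gripper_force: 15.0
```

>>> arm_command([
  [[-0.08,0.24,0,0,0,0],[-0.08,0.24,0,0,0,0],[-0.08,0.24,0,0,0,0],[-0.08,0.24,0,0,0,0],[-0.06,0.19,0,0,0,0],[-0.03,0.1,0,0,0,0],[0,0,0,0,0,0],[0,0,0,0,0,0]],
])

```text
t: 28.53
tool_pos: [0.5632, -0.0283, 0.092]
orientation: [3.101, 0.493, 0.003]
force: [0.4, -1.3, 5.5]
opening: 0.0155
gripper_force: 15.0
```

>>> arm_command([
  [[-0.05,0.15,0,0,0,0],[-0.03,0.1,0,0,0,0],[0,0,0,0,0,0]],
])

```text
t: 28.78
tool_pos: [0.5632, -0.0282, 0.0921]
orientation: [3.098, 0.491, 0.005]
force: [4.8, -10.9, 2.7]
opening: 0.0155
gripper_force: 15.0
```

Firm against the end. I'll relax the push, release and lift.

>>> arm_command([
  [[0.07,-0.22,0,0,0,0],[0,0,0,0,0,0]],
])

```text
t: 28.95
tool_pos: [0.5632, -0.0283, 0.092]
orientation: [3.102, 0.492, 0.003]
force: [1.0, -1.2, 5.9]
opening: 0.0153
gripper_force: 15.0
```

>>> arm_command([
  [[0,0,0,0,0,0],[0,0,0,0,0,0],[0,0,0,0,0,0],[0,0,0,0,0,0],[0,0,1,0,0,0],[0,0,2,0,0,0],[0,0,3,0,0,0],[0,0,3,0,0,0],[0,0,1,0,0,0],[0,0,0,0,0,0],[0,0,0,0,0,0]],
], gripper=-0.2)

```text
t: 29.87
tool_pos: [0.5626, -0.0275, 0.1914]
orientation: [3.102, 0.494, 0.002]
force: [-1.0, -0.4, -0.0]
opening: 0.037
gripper_force: 0.0
```

```bash
python3 - <<'E'
from fit import *
s=monitor.read_state(); print({k:np.round(s[k],4) for k in('t','tool_pos','force','opening')})
im=cv2.resize(eyes.read_camera('scene')[150:220,290:397],(800,523),interpolation=cv2.INTER_CUBIC)
cv2.imwrite('pics/g7.png',cv2.convertScaleAbs(im,alpha=1.8))
E
```

```text
{'t': np.float64(29.8667), 'tool_pos': array([ 0.5626, -0.0275,  0.1914]), 'force': array([-0.9922, -0.386 , -0.0062]), 'opening': np.float64(0.037)}
```

View pics/g7.png

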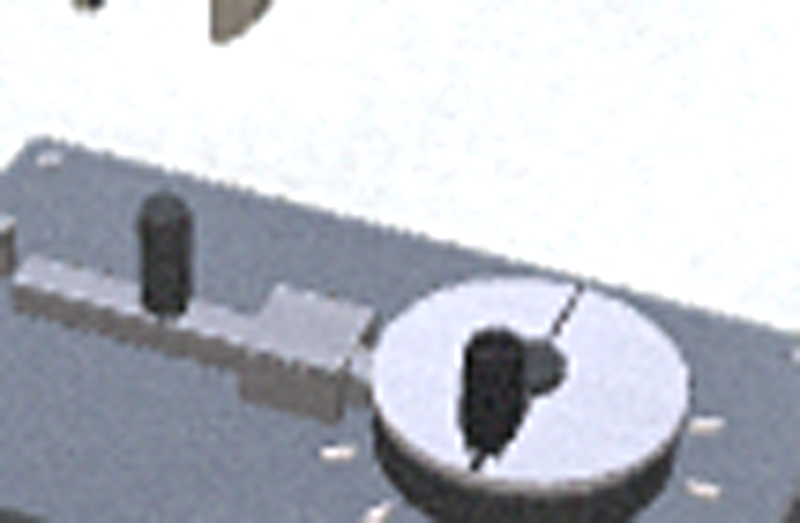

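The post has moved from crop (113,190) to (165,203), so the bolt is home, and the knob is still at twelve at (494,340). The gripper is clear.

```bash
python3 -c "
from plant import ticket; print(ticket.close_job())"
```

```text
the job is handed in; nothing more can be done
None
```

The lock is open and the job is handed in (no verdict came back): the stop was felt at about eight o'clock, the knob is at twelve within about 1°, the bolt slid 18 mm to its end, and the gripper is clear.

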